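# Make up a caster kit: free the jammed wheel, then unstack one fork

## Robot

A 6-joint arm with a two-finger parallel gripper is mounted at the origin on the work surface. World frame = base frame: x ahead of the robot, y to its left, z up, the work surface at z = 0. Lengths are in m, angles in rad, forces in N, time in s.
With the tool pointing down it reaches from about 0.325 to 0.775 m from the base axis. Payload 5.5 kg.
Tool frame: the origin (TCP) lies between the finger pads; the fingertips stand 8 mm ahead of it and the grasp point (between the pads) lies 11 mm behind it (tcp_to_tips is the distance from the TCP to the fingertips, in m); z points along the fingers, y is the direction in which the jaws open and shut (so a half turn about z gives the same grasp; the last joint's range is limited). The gripper opens to 88 mm and grips with 3 to 60 N. Pads are 20 mm wide; open, the fingers measure 115 mm over their backs; the gripper's body (75 mm by 178 mm) begins 61 mm behind the grasp point.
Start: joints at [-1.268, 0.091, 1.231, -0, 1.82, -0.057], TCP at [0.211, -0.562, 0.231] pointing down, gripper open.
Joint ranges: [-2.87, 2.87], [-0.86, 2.18], [0.17, 2.46], [-1.51, 4.65], [0.06, 2.69], [-2.65, 2.65]. Speed limits (rad/s): [2.57, 2.57, 3.01, 3.14, 3.14, 3.14].

## Interface

Orientations are given as a unit quaternion [w, x, y, z].
In Python, from bench import * gives the robot as it stands. Calls block until the motion is done:
- move_to(position, orientation): joint-space move of the TCP to a pose.
- move_l(position, speed=0.15, orientation=None): straight line of the TCP; orientation=None keeps the orientation; speed is the mean speed in m/s.
- movej(angles): joint-space move.
- gripper_open() and close(): open the fingers fully, or close them until they stop; the grip force is fixed at half the most.
- hold(seconds).
- inverse_kinematics(position, orientation): joint angles nearest the present ones, or None.
- state(): the state.
- get_image(name): name is "scene" or "top"; returns a dict with "frame" (400x640x3 uint8, blue, green, red), "depth" (400x640 float32, m along the optical axis (not along the pixel's ray), 0 where there is no reading), "camera_matrix" (3x3 intrinsics, pixels), "view" (4x4, takes a point from world to camera coordinates). Camera axes: x right, y up, looking along -z (the intrinsics and any distortion apply to the point x, -y, -z); pixel columns grow to the right and rows downward; lengths in m; the calibration is good to about 2 mm. A picture is of the moment at which its call begins.
A pose or a line that the arm cannot do raises IKError and nothing moves.
- job_done(): hands the job in, once; it reports no verdict.
The state is a dict: "time": time; "joint_pos": joint angles; "dq": joint speeds; "joint_torque": joint torques, N m; "ee_pos": TCP position; "ee_rot": TCP orientation; "ft_force": force on the tool from outside, world axes, zero at the start; "moment": the same for the moment, N m; "finger_gap": finger opening in m.
Only numpy, scipy, OpenCV 4.12 (cv2) and the standard library are available. Lean on these libraries where they do the work, as an engineer would, in place of code of your own. Each camera call takes 0.05 s, during which the arm holds its last target.

## Task

Make up one caster kit in the flat two-compartment tray. First nudge the wheel that is caught under the chute's hold-down tabs back up the chute until it is clear of them, lift it out and lay it flat in one compartment; then lift the top fork straight off the leaning nested stack without dragging up the fork beneath it, and stand it upright, legs down, in the other compartment. Set both down gently, let go, and leave the other forks and everything else on the bench where they are.

Things in the scene. Friction and masses are not known exactly. Their poses are not given: they have to be found in the camera images.
- chute: Steel gravity chute, fixed, left or right of the tray, sloping 25 deg down towards the robot. Origin on the floor's surface and centre line, 70 mm from the low end. Frame tilted 25 deg: x up the slope, y across, z square off the floor. Floor 82 mm wide, x=-70 to +200 mm. Side rails 8 mm high, 4 thick, inner faces at y=+/-35. Stand below; nothing above but the tabs.
- tab_end (a point): Point midway between the uphill ends of the two white hold-down tabs, at x=18, z=40 mm in the chute frame (same axes). The tabs run from here 70 mm down the slope, undersides at z=38, tops at z=42, and cover |y| above 26 mm: a 52 mm gap is open between them. Their carriers stand outside the rails, out to |y|=44, up to z=42.
- low_end (a point): Middle of the chute's low end, on the floor's surface (same axes as the chute). Two end stops stand 22 to 28 mm up the slope from here, at |y| 26 to 36, 34 mm high; between them it is open, so that closed fingers can come down in the gap on the low side of the wheel and push it up the slope.
- wheel_center (a point): Centre of the loose wheel lying flat in the chute: dark tyre, grey hub, 66 mm diameter, 34 mm thick, 0.16 kg; z is its axis. At the start its sides are under the tabs, its centre at x=0 to 12 mm in the chute frame. It lifts freely once its centre is past x=40. Friction holds it where it is left on the slope. Past the tabs it can be pinched across its diameter, above the rails.
- tray: Flat kit tray, grey floor and white walls, fixed, 170 mm (x) by 270 mm (y), origin at the centre of its underside on the bench, z up. Floor 4 mm thick; outer walls and the one divider (along x, at y=0) 12 mm high, 4 to 6 mm thick. Two equal compartments, 162 (x) by 128 mm (y) inside, centred at y=+/-66 mm. Either may take the wheel.
- stand: Grey stand with the nested forks, fixed, on the other side of the tray from the chute. Origin on the stack's axis at the lowest fork's leg ends. Frame tilted 28 deg: z up the stack's axis, leaning towards the robot; y across; x up and away from the robot. The lowest fork sits on a fork-shaped form. Two cheeks at |y| 25 to 29 mm, 36 mm wide in x, rise to z=73 mm.
- fork_top_center (a point): Centre (half-way up) of the top one of three nested forks: plain formed steel, 83 mm high, 0.26 kg; its z runs up the stack's axis, x and y as the stand's. Flat web 48 (x) by 46 mm (y), 3 mm thick, its top 18.5 mm above here; legs 3 mm thick, 46 mm wide go down from it at +x and -x, flaring 10 deg to about 68 mm over the leg ends, 41.5 mm below here.
- fork_top_boss (a point): Middle of the round bearing boss on top of the top fork: 36 mm diameter, 23 mm high (11.5 mm up and down from here), standing on the web, 30 mm above the fork's centre: the place to grip (axes as the fork's). The fork rests with its web on the boss of the next one, with 1.5 mm play between their legs, and comes off straight along the stack's axis.
- fork_mid_center (a point): Centre of the second fork, 26 mm below the top one along the stack's axis. It must stay in the stack.
- fork_low_center (a point): Centre of the lowest fork. It must stay in the stack.
- oil: Grey oil bottle, 54 mm diameter, 150 mm high, standing behind the tray; origin under its centre. Leave it.
- caster: A finished caster standing upside down on its plate behind the tray, 85 by 70 mm, 106 mm high; origin under its centre. Leave it.
- big_wheel: A larger wheel lying flat on the bench at the robot's side, 100 mm diameter, 30 mm high; origin under its centre. Leave it.
- bolt: Axle bolt with nut lying on the bench at the robot's side, 90 mm long, 20 mm high; origin under its middle. Leave it.
- wrench: Wrench, 160 mm long, lying flat on the bench at the robot's side; origin under its middle. Leave it.
- top_plate: Steel mounting plate lying flat behind the tray, 105 by 80 by 6 mm; origin under its centre. Leave it.
Not all that is in view belongs to the job. Leave any brown look-alike of the part that bears wheel_center alone.

How it is judged:
On the way, in this order (a step that is already met when the one before it is completed fails the run):
1. the wheel has been pushed back up the chute, out from under the tabs (x of wheel_center in the frame of chute above 0.034 m), for 0.1 s.
2. the wheel has been lifted out of the chute (z of wheel_center in the frame of chute above 0.05 m), for 0.1 s.
3. the wheel lies flat in one compartment of the tray, let go (((y of wheel_center in the frame of tray between 0.015 and 0.12 m and x of wheel_center in the frame of tray between -0.07 and 0.07 m and z of wheel_center in the frame of tray below 0.026 m) or (y of wheel_center in the frame of tray between -0.12 and -0.015 m and x of wheel_center in the frame of tray between -0.07 and 0.07 m and z of wheel_center in the frame of tray below 0.026 m)) and angle between the z axis of wheel_center and the z axis of tray, either way round below 0.1 rad and contact force between the fingers and wheel below 0.05 N), for 0.2 s.
4. the top fork is off the stack (distance between fork_top_center and fork_mid_center above 0.09 m), for 0.1 s.
At the end, for the whole second after the job is handed in: The wheel lies flat (within 0.1 rad) on the floor of one compartment and the top fork stands upright (within 0.1 rad), legs down on the floor of the other compartment; both released and at rest; the two other forks are still nested in the stand, within 12 mm of where they were (((y of wheel_center in the frame of tray between 0.015 and 0.12 m and x of wheel_center in the frame of tray between -0.07 and 0.07 m and z of wheel_center in the frame of tray below 0.026 m and y of fork_top_center in the frame of tray between -0.12 and -0.015 m and x of fork_top_center in the frame of tray between -0.07 and 0.07 m and z of fork_top_center in the frame of tray below 0.0505 m) or (y of wheel_center in the frame of tray between -0.12 and -0.015 m and x of wheel_center in the frame of tray between -0.07 and 0.07 m and z of wheel_center in the frame of tray below 0.026 m and y of fork_top_center in the frame of tray between 0.015 and 0.12 m and x of fork_top_center in the frame of tray between -0.07 and 0.07 m and z of fork_top_center in the frame of tray below 0.0505 m)) and angle between the z axis of wheel_center and the z axis of tray, either way round below 0.1 rad and angle between fork_top_center's own z axis and vertical below 0.1 rad and contact force between the fingers and wheel below 0.05 N and contact force between the fingers and fork_top below 0.05 N and linear speed of each of wheel, fork_top below 0.03 m/s and distance of each of fork_mid_center, fork_low_center from where it was at the start of the episode below 0.012 m); the robot touches nothing.
It fails at once if the middle or lowest fork is dragged more than 15 mm (distance of any of fork_mid_center, fork_low_center from where it was at the start of the episode above 0.015 m).
It fails at once if the wheel or the fork is dropped (falls freely at more than 0.6 m/s) ((contact force between the fingers and wheel below 0.05 N and linear speed of wheel above 0.6 m/s) or (contact force between the fingers and fork_top below 0.05 N and linear speed of fork_top above 0.6 m/s)).
It fails at once if another thing on the bench is pushed more than 30 mm (distance of any of oil, caster, big_wheel, bolt, wrench, top_plate from where it was at the start of the episode above 0.03 m).
It also fails if it takes over 72 s, if anything falls off the work surface, if the arm or the gripper's body presses on something with over 40 N, if the wrist force passes 120 N, or if a joint passes its speed limit or range.

## Working session

There is one attempt and no reset: what is moved stays moved. The work goes in short steps, each a Python script; the robot and the scene stay as the last script left them, time stands still between calls to the robot, and variables do not carry over. Pictures are saved under pics/ and viewed, and the job is handed in when it is done.

```bash
ls; mkdir -p pics
python3 - <<'E'
from bench import *
import cv2,numpy as np,pickle
d={}
for n in ("scene","top"):
    im=get_image(n); d[n]=im
    cv2.imwrite(f"pics/{n}0.png",im["frame"])
    v=np.linalg.inv(im["view"]);print(n,im["camera_matrix"].tolist(),v.round(3).tolist(),[k for k in im], (im["depth"]>0).mean())
pickle.dump(d,open("im0.pkl","wb"))
s=state();print(s)
E
```

```text
pics
scene [[433.5124336561189, 0.0, 324.911677110892], [0.0, 433.5124336561189, 195.573573113648], [0.0, 0.0, 1.0]] [[0.591, -0.559, 0.581, 1.185], [0.806, 0.425, -0.411, -0.377], [-0.017, 0.712, 0.702, 0.881], [0.0, 0.0, 0.0, 1.0]] ['frame', 'depth', 'camera_matrix', 'view'] 0.99590234375
top [[437.83305441456423, 0.0, 328.3584310634964], [0.0, 437.83305441456423, 200.82831277189723], [0.0, 0.0, 1.0]] [[-0.007, 0.98, -0.2, 0.322], [-1.0, -0.006, 0.003, 0.063], [0.002, 0.2, 0.98, 1.19], [0.0, 0.0, 0.0, 1.0]] ['frame', 'depth', 'camera_matrix', 'view'] 0.99622265625
{'time': 0.1, 'joint_pos': array([-1.26771501e+00,  9.17973899e-02,  1.23174914e+00, -1.91045247e-05,
        1.81979706e+00, -5.66698783e-02]), 'dq': array([ 5.26262468e-04, -9.60721573e-04, -3.08693723e-03,  3.51566410e-04,
        3.67503888e-04,  9.40967293e-05]), 'joint_torque': array([ 2.95378115e-03, -4.47857451e+01, -4.07570207e+01,  7.00791925e-02,
        2.84374208e-02, -1.23227769e-04]), 'ee_pos': array([ 0.21116027, -0.5613509 ,  0.22962088]), 'ee_rot': array([-8.67694597e-04,  9.83865999e-01,  1.78904803e-01, -1.16779615e-04]), 'ft_force': array([ 0.1163253 , -0.33805668, -0.20768326]), 'moment': array([-0.02181303, -0.0563001 ,  0.02909761]), 'finger_gap': 0.08805301704160359}
```

View pics/scene0.png

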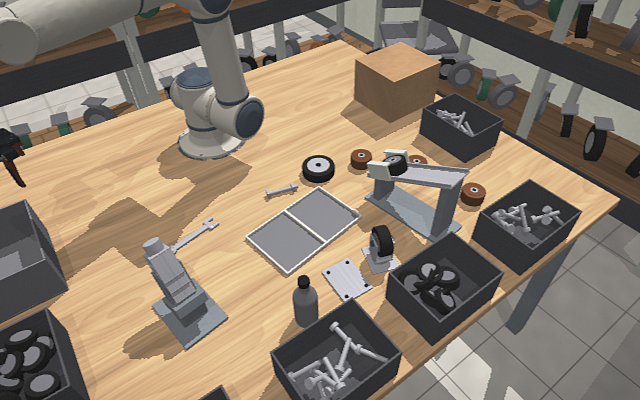

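View pics/top0.png

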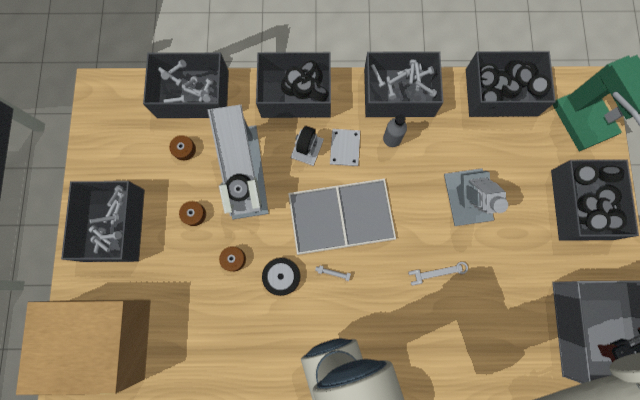

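The scene view shows the chute at (415,190), the tray at (303,230), the fork stack at (170,280), and brown look-alikes at (361,158), (417,163) and (473,193). In the top view, the dark-tyred wheel is in the chute at (238,188) and the brown wheels at (182,147), (192,213) and (232,259). The one meant is the dark tyre with the grey hub, in the chute. I'll confirm that in enlarged crops.

Run:
```python
import cv2,numpy as np,pickle
d=pickle.load(open("im0.pkl","rb"))
t=d["top"]["frame"];s=d["scene"]["frame"]
a=cv2.resize(t[95:225,195:275],None,fx=4.5,fy=4.5,interpolation=cv2.INTER_CUBIC)
b=cv2.resize(s[135:245,355:475],None,fx=3.6,fy=3.6,interpolation=cv2.INTER_CUBIC)
h=585
c=np.zeros((h,360+432,3),np.uint8);c[:a.shape[0],:360]=a[:h];c[:b.shape[0],360:360+b.shape[1]]=b
cv2.imwrite("pics/c1.png",c)
a=cv2.resize(t[160:230,435:520],None,fx=4.5,fy=4.5,interpolation=cv2.INTER_CUBIC)
b=cv2.resize(s[225:350,120:235],None,fx=3.4,fy=3.4,interpolation=cv2.INTER_CUBIC)
c=np.zeros((h,800,3),np.uint8);c[:a.shape[0],:a.shape[1]]=a;c[:b.shape[0],400:400+b.shape[1]]=b
cv2.imwrite("pics/c2.png",c)
```

```text
(no output)
```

View pics/c1.png

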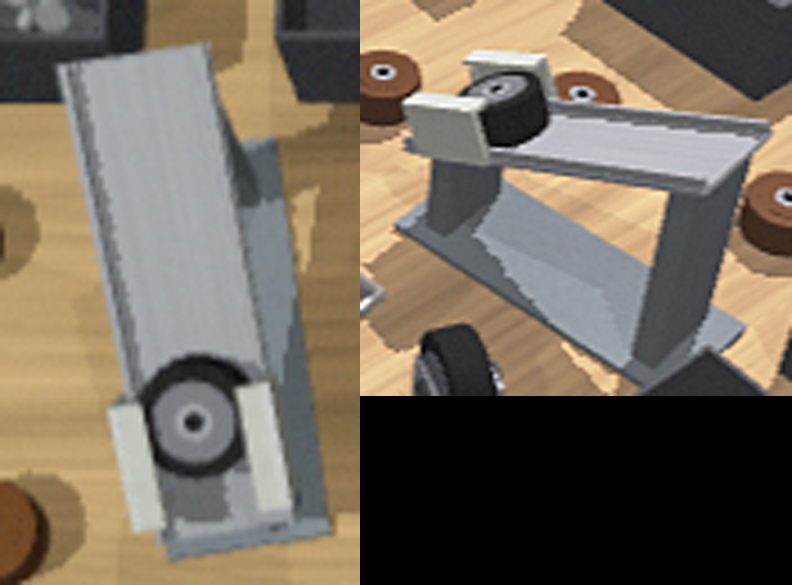

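View pics/c2.png

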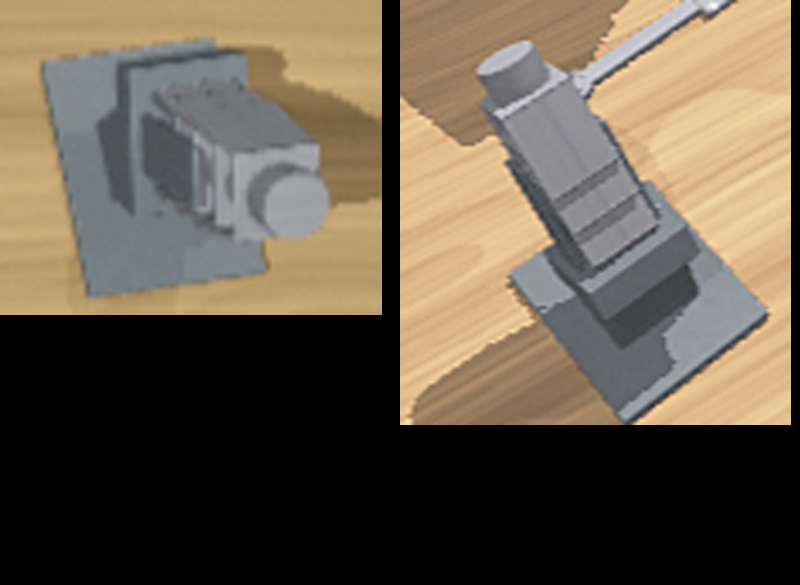

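```bash
cat > h.py <<'E'
import cv2,numpy as np,pickle
def cloud(im):
    K=np.array(im["camera_matrix"]);D=im["depth"]
    v,u=np.mgrid[0:D.shape[0],0:D.shape[1]]
    p=np.stack([(u-K[0,2])/K[0,0]*D,-(v-K[1,2])/K[1,1]*D,-D,np.ones_like(D)],-1)
    P=p@np.linalg.inv(im["view"]).T
    P=P[...,:3];P[D<=0]=np.nan
    return P
def proj(im,P):
    P=np.atleast_2d(P);q=np.c_[P,np.ones(len(P))]@np.array(im["view"]).T
    K=im["camera_matrix"];return np.c_[K[0,0]*q[:,0]/-q[:,2]+K[0,2],-K[1,1]*q[:,1]/-q[:,2]+K[1,2]]
def plane(P):
    c=P.mean(0);n=np.linalg.svd(P-c)[2][2];n=n*np.sign(n[2])
    for _ in range(4):
        r=(P-c)@n;k=abs(r-np.median(r))<max(.0015,2*np.median(abs(r-np.median(r))));Q=P[k]
        c=Q.mean(0);n=np.linalg.svd(Q-c)[2][2];n=n*np.sign(n[2])
    return c,n,np.std((Q-c)@n),len(Q)
E
python3 - <<'E'
from h import *
d=pickle.load(open("im0.pkl","rb"))
T=cloud(d["top"]);S=cloud(d["scene"])
np.set_printoptions(precision=4,suppress=True)
# bench height check
print("bench z top",np.nanmedian(T[280:300,250:330,2]),"scene",np.nanmedian(S[300:330,240:270,2]))
# chute floor: top view pixels up chute
fl=T[125:165,225:245].reshape(-1,3); c,n,s,m=plane(fl);print("floor top",c,n,s,m,"tilt",np.degrees(np.arccos(n[2])),"yaw",np.degrees(np.arctan2(-n[1],-n[0])))
fs=S[170:182,415:448].reshape(-1,3); c2,n2,s2,m2=plane(fs);print("floor scene",c2,n2,s2,m2,"tilt",np.degrees(np.arccos(n2[2])),"yaw",np.degrees(np.arctan2(-n2[1],-n2[0])), "offset",(c2-c)@n)
# wheel top face hub
w=T[180:198,230:247].reshape(-1,3);print("wheel",plane(w), (plane(w)[0]-c)@n)
b=T[195:212,490:510].reshape(-1,3);cb,nb,sb,mb=plane(b[b[:,2]>.15]);print("boss",cb,nb,sb,mb,np.degrees(np.arccos(nb[2])),np.degrees(np.arctan2(-nb[1],-nb[0])))
for y in (198,204,208):print(T[y,485:512,2])
E
```

```text
bench z top 0.0006144089608570713 scene 0.00030492397412396066Traceback (most recent call last):
  File "<stdin>", line 8, in <module>
  File "h.py", line 13, in plane
    c=P.mean(0);n=np.linalg.svd(P-c)[2][2];n=n*np.sign(n[2])
                  ~~~~~~~~~~~~~^^^^^
    u, s, vh = gufunc(a, signature=signature)
               ~~~~~~^^^^^^^^^^^^^^^^^^^^^^^^
    raise LinAlgError("SVD did not converge")
numpy.linalg.LinAlgError: SVD did not converge
```

```bash
sed -i 's/^    c=P.mean(0);n/    P=P[np.isfinite(P).all(1)];c=np.median(P,0);n/' h.py
python3 - <<'E'
from h import *
d=pickle.load(open("im0.pkl","rb"))
T=cloud(d["top"]);S=cloud(d["scene"])
np.set_printoptions(precision=4,suppress=True,linewidth=160)
fl=T[125:165,225:245].reshape(-1,3); c,n,s,m=plane(fl);print("floor top",c,n,s,m,"tilt",np.degrees(np.arccos(n[2])),"yaw",np.degrees(np.arctan2(-n[1],-n[0])))
fs=S[170:182,415:448].reshape(-1,3); c2,n2,s2,m2=plane(fs);print("floor scene",c2,n2,s2,m2,"tilt",np.degrees(np.arccos(n2[2])),"yaw",np.degrees(np.arctan2(-n2[1],-n2[0])), "offset",(c2-c)@n)
w=T[180:198,230:247].reshape(-1,3);print("wheel",plane(w), (plane(w)[0]-c)@n)
b=T[195:212,490:510].reshape(-1,3);cb,nb,sb,mb=plane(b[b[:,2]>.15]);print("boss",cb,nb,sb,mb,np.degrees(np.arccos(nb[2])),np.degrees(np.arctan2(-nb[1],-nb[0])))
for y in (198,204,208):print(T[y,485:512,2])
b=S[240:252,148:160].reshape(-1,3);cb,nb,sb,mb=plane(b[b[:,2]>.15]);print("boss S",cb,nb,sb,mb,np.degrees(np.arccos(nb[2])))
E
```

```text
floor top [0.6768 0.2919 0.1516] [-0.4168 -0.0588  0.9071] 0.0014052412042978978 664 tilt 24.894428714572538 yaw 8.028196522670953
floor scene [0.6893 0.2997 0.1592] [-0.4176 -0.0575  0.9068] 0.0007056187386505867 322 tilt 24.93415624414193 yaw 7.839572636282653 offset 0.0011526175334099003
wheel (array([0.5681, 0.2813, 0.1389]), array([-0.4435, -0.074 ,  0.8932]), np.float64(0.0013320047258584009), 251) 0.034369507115214054
boss [ 0.5166 -0.3341  0.1957] [-0.0831  0.3109  0.9468] 0.005278209494792746 241 18.772136906754394 -75.02990387516188
[ 0.159   0.1597  0.184   0.1813  0.1844  0.1849  0.1828  0.187   0.1928  0.1919  0.1975  0.2002  0.2023  0.203   0.2035  0.2028  0.2085  0.2039  0.2052
  0.1793  0.184   0.0027  0.0008 -0.0057 -0.001  -0.0009  0.0001]
[ 0.1485  0.1525  0.1779  0.1757  0.1767  0.1826  0.1879  0.1907  0.2002  0.1982  0.2004  0.197   0.198   0.1986  0.1997  0.195   0.1993  0.2019  0.2003
  0.198   0.196   0.1977  0.1967  0.0008 -0.0046 -0.0059 -0.0032]
[ 0.1448  0.1445  0.1717  0.1709  0.1699  0.1698  0.172   0.1835  0.1917  0.1956  0.1989  0.1983  0.1929  0.1966  0.1957  0.1949  0.1932  0.1927  0.1905
  0.1944  0.1909  0.1918 -0.003  -0.0004 -0.0008  0.0008  0.002 ]
boss S [ 0.5291 -0.3384  0.1996] [0.7724 0.1381 0.62  ] 0.002001567334094939 116 51.68693718924322
```

Run:
```python
from h import *
d=pickle.load(open("im0.pkl","rb"))
T=cloud(d["top"]);S=cloud(d["scene"])
np.set_printoptions(precision=4,suppress=True,linewidth=160)
yaw=np.radians(7.95);t=np.radians(25)
def R(yaw,t):
    x=np.array([np.cos(yaw)*np.cos(t),np.sin(yaw)*np.cos(t),np.sin(t)]);y=np.array([-np.sin(yaw),np.cos(yaw),0]);return np.c_[x,y,np.cross(x,y)]
for nm,P,fr,c in (("T",T,d["top"]["frame"],[.6768,.2919,.1516]),("S",S,d["scene"]["frame"],[.6893,.2997,.1592])):
  for yw in (7.95,):
    Rc=R(np.radians(yw),t);Q=(P.reshape(-1,3)-[.6,.28,0])@Rc
    z0=(np.array(c)-[.6,.28,0])@Rc[:,2]
    Q=Q[np.isfinite(Q).all(1)]
    Q[:,2]-=z0
    f=Q[(abs(Q[:,2])<.012)&(abs(Q[:,1])<.08)&(abs(Q[:,0])<.4)]
    print(nm,"x range",np.percentile(f[:,0],[0.2,.5,1,50,99,99.5,99.8]))
    E=[]
    for x0 in np.arange(0.0,.22,.02):
        g=f[(f[:,0]>x0)&(f[:,0]<x0+.02)]
        if len(g)>10:E.append((x0+.01,*np.percentile(g[:,1],[1,99]),len(g)))
    E=np.array(E);print(E)
    # tabs
    tb=Q[(Q[:,2]>.036)&(Q[:,2]<.048)&(abs(Q[:,1])<.08)&(abs(Q[:,0])<.15)]
    for sg in (1,-1):
        q=tb[np.sign(tb[:,1])==sg];print("tab",sg,len(q),np.percentile(q[:,0],[2,98]),np.percentile(q[:,1],[2,98]),np.median(q[:,2]))
```

```text
T x range [-0.2545 -0.2521 -0.2493  0.0898  0.2274  0.2287  0.2295]
[[  0.01    -0.0393   0.0365  11.    ]
 [  0.05    -0.038    0.0467  94.    ]
 [  0.07    -0.0342   0.0442 248.    ]
 [  0.09    -0.0343   0.0446 264.    ]
 [  0.11    -0.0335   0.0456 266.    ]
 [  0.13    -0.0339   0.0452 270.    ]
 [  0.15    -0.0332   0.0456 267.    ]
 [  0.17    -0.0329   0.0463 278.    ]
 [  0.19    -0.032    0.0462 282.    ]
 [  0.21    -0.0326   0.0462 286.    ]]
tab 1 285 [-0.0204  0.0544] [0.0022 0.0486] 0.04192670260196574
tab -1 245 [-0.019   0.0506] [-0.039  -0.0058] 0.041158092013570846
S x range [-0.2554 -0.252  -0.2487  0.0985  0.2296  0.2301  0.231 ]
[[  0.01    -0.0439  -0.0392  28.    ]
 [  0.03    -0.0434  -0.0381  31.    ]
 [  0.05    -0.0423   0.0437 107.    ]
 [  0.07    -0.0387   0.0421 159.    ]
 [  0.09    -0.0376   0.0413 127.    ]
 [  0.11    -0.037    0.0429 135.    ]
 [  0.13    -0.0369   0.0439 140.    ]
 [  0.15    -0.0362   0.0432 145.    ]
 [  0.17    -0.0361   0.0434 154.    ]
 [  0.19    -0.0368   0.0436 167.    ]
 [  0.21    -0.0359   0.0434 174.    ]]
tab 1 101 [-0.0203  0.0484] [0.0268 0.0461] 0.04154941970754371
tab -1 117 [-0.0207  0.0499] [-0.0433 -0.0245] 0.04089559612739534
```

```bash
cat >> h.py <<'E'
def R(yaw,t):
    x=np.array([np.cos(yaw)*np.cos(t),np.sin(yaw)*np.cos(t),np.sin(t)]);y=np.array([-np.sin(yaw),np.cos(yaw),0]);return np.c_[x,y,np.cross(x,y)]
def ray(im,u,v):
    K=im["camera_matrix"];M=np.linalg.inv(im["view"])
    return M[:3,3],M[:3,:3]@np.array([(u-K[0,2])/K[0,0],-(v-K[1,2])/K[1,1],-1])
def hit(im,u,v,p,n):
    o,dd=ray(im,u,v);return o+dd*((np.array(p)-o)@n)/(dd@n)
R0=R(np.radians(7.95),np.radians(25))
CR=R(np.radians(8.75),np.radians(25))           # chute axes
CO=np.array([.6,.28,0])+R0@np.array([.031,.003,(np.array([.683,.2958,.1554])-[.6,.28,0])@R0[:,2]])
E
python3 - <<'E'
from h import *
d=pickle.load(open("im0.pkl","rb"))
np.set_printoptions(precision=4,suppress=True,linewidth=160)
print("CO",CO)
for nm,(u,v) in (("top",(237.7,188.8)),("scene",(393,160))):
    h=hit(d[nm],u,v,CO+CR[:,2]*.034,CR[:,2]);print(nm,"wheel in chute",(h-CO)@CR)
# overlay of chute frame
out=[]
for nm,(x0,y0,w,h,f) in (("top",(195,95,80,130,4.5)),("scene",(355,135,120,110,3.6))):
    im=d[nm];a=cv2.resize(im["frame"][y0:y0+h,x0:x0+w],None,fx=f,fy=f,interpolation=cv2.INTER_CUBIC)
    for pts,col in (([[-70,-41,0],[200,-41,0],[200,41,0],[-70,41,0]],(0,0,255)),([[-52,26,42],[18,26,42],[18,44,42],[-52,44,42]],(0,255,0)),([[-52,-26,42],[18,-26,42],[18,-44,42],[-52,-44,42]],(0,255,0)),
       ([[4+33*np.cos(q),33*np.sin(q),34] for q in np.linspace(0,6.28,40)],(255,0,255))):
        p=proj(im,CO+np.array(pts)/1e3@CR.T);p=(p+.5-[x0,y0])*f-.5
        cv2.polylines(a,[np.round(p).astype(int)],True,col,1)
    out.append(a[:585])
c=np.zeros((585,792,3),np.uint8);c[:,:360]=out[0];c[:396,360:]=out[1];cv2.imwrite("pics/c3.png",c)
E
```

```text
CO [0.5834 0.2807 0.1084]
top wheel in chute [-0.0007  0.0037  0.034 ]
scene wheel in chute [ 0.0048 -0.0004  0.034 ]
```

View pics/c3.png

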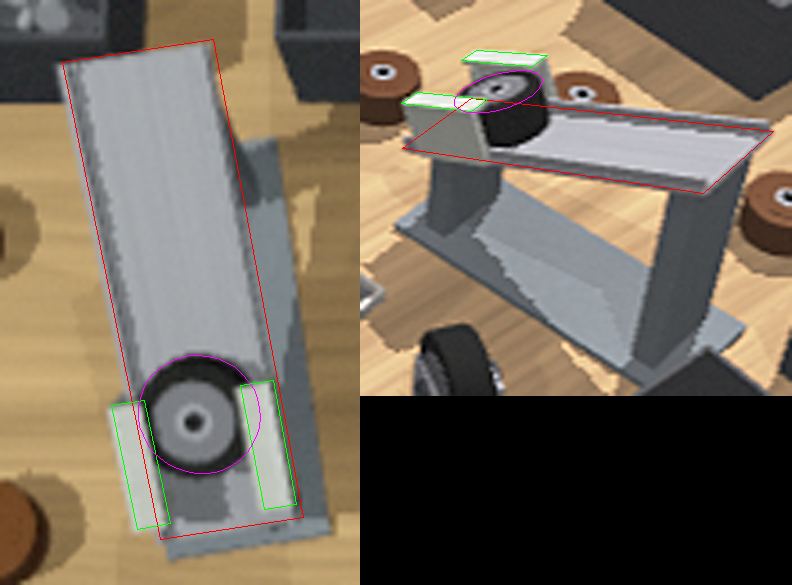

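Overlay check: the green tab and red chute outlines match the images to within about 2 mm. The wheel is at roughly x=2 mm, y=1.5 mm in the chute. Next I'll find the stand and fork, and the tray.

Run:
```python
from h import *
d=pickle.load(open("im0.pkl","rb"))
T=cloud(d["top"]);S=cloud(d["scene"])
np.set_printoptions(precision=4,suppress=True,linewidth=160)
# long outer leg face in scene: crop coords -> px ; polygon
def poly(im,pts):
    m=np.zeros((400,640),np.uint8);cv2.fillPoly(m,[np.round(pts).astype(np.int32)],1);return m>0
ps=np.array([[520,120],[565,90],[600,160],[560,185]])
ps=(ps-[400,0])/3.4+[120,225]
P=S[poly(d["scene"],ps)];c,n,s,m=plane(P);print("leg scene",c,n,s,m,"yaw(normal)",np.degrees(np.arctan2(n[1],n[0])),"elev",np.degrees(np.arcsin(n[2])))
pt=np.array([[175,92],[235,90],[300,145],[240,150]])/4.5+[435,160]
P=T[poly(d["top"],pt)];c,n,s,m=plane(P);print("leg top",c,n,s,m,"yaw(normal)",np.degrees(np.arctan2(n[1],n[0])),"elev",np.degrees(np.arcsin(n[2])))
# baseplate edges (z? ) 
for nm,pp in (("top",np.array([[42,62],[90,295],[265,270]])/4.5+[435,160]),):
    for q in pp: print(hit(d[nm],*q,[0,0,.006],np.array([0,0,1.])))
pp=(np.array([[512,275],[622,420],[767,315]])-[400,0])/3.4+[120,225]
for q in pp: print("S",hit(d["scene"],*q,[0,0,.006],np.array([0,0,1.])))
print("plate z",np.nanmedian(T[190:215,447:455,2]))
# tray
hsv=cv2.cvtColor(d["top"]["frame"],cv2.COLOR_BGR2HSV)
m=((hsv[...,1]<45)&(hsv[...,2]>120)).astype(np.uint8);m[:165]=0;m[270:]=0;m[:,:280]=0;m[:,405:]=0
cs=max(cv2.findContours(m,0,2)[0],key=cv2.contourArea);r=cv2.approxPolyDP(cv2.convexHull(cs),6,True)[:,0];print("tray px",r.tolist())
C=np.array([hit(d["top"],*q,[0,0,.012],np.array([0,0,1.])) for q in r]);print(C)
hsv=cv2.cvtColor(d["scene"]["frame"],cv2.COLOR_BGR2HSV)
m=((hsv[...,1]<45)&(hsv[...,2]>120)).astype(np.uint8);m[:180]=0;m[280:]=0;m[:,:240]=0;m[:,363:]=0
cs=max(cv2.findContours(m,0,2)[0],key=cv2.contourArea);r=cv2.approxPolyDP(cv2.convexHull(cs),6,True)[:,0];print("tray px S",r.tolist())
C=np.array([hit(d["scene"],*q,[0,0,.012],np.array([0,0,1.])) for q in r]);print(C)
```

```text
leg scene [ 0.5618 -0.3325  0.166 ] [0.7764 0.1183 0.619 ] 0.0011607498446474876 317 yaw(normal) 8.666112342804547 elev 38.242685376307925
leg top [ 0.5637 -0.3285  0.1603] [0.8177 0.0897 0.5686] 0.0010688613300687427 173 yaw(normal) 6.258183467382976 elev 34.65162807670907
[ 0.6386 -0.2662  0.006 ]
[ 0.4924 -0.2867  0.006 ]
[ 0.507  -0.3942  0.006 ]
S [ 0.5125 -0.3936  0.006 ]
S [ 0.6546 -0.3754  0.006 ]
S [ 0.6436 -0.2686  0.006 ]
plate z 0.005011530797835562
tray px [[384, 179], [394, 239], [297, 254], [289, 193]]
[[ 0.623  -0.0962  0.012 ]
 [ 0.456  -0.1178  0.012 ]
 [ 0.4174  0.1436  0.012 ]
 [ 0.5849  0.1669  0.012 ]]
tray px S [[361, 215], [287, 274], [245, 236], [317, 186]]
[[ 0.5859  0.166   0.012 ]
 [ 0.6278 -0.1004  0.012 ]
 [ 0.4604 -0.1236  0.012 ]
 [ 0.4194  0.1374  0.012 ]]
```

Run:
```python
from h import *
d=pickle.load(open("im0.pkl","rb"))
t=d["top"]["frame"];s=d["scene"]["frame"]
def crop(f,x0,y0,w,h,k):
    a=cv2.resize(f[y0:y0+h,x0:x0+w],None,fx=k,fy=k,interpolation=cv2.INTER_CUBIC)
    return cv2.convertScaleAbs(a,alpha=1.6,beta=-90)
c=np.hstack([crop(t,480,185,40,40,10),crop(s,135,230,40,40,10)])
cv2.imwrite("pics/c4.png",c)
```

```text
(no output)
```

View pics/c4.png

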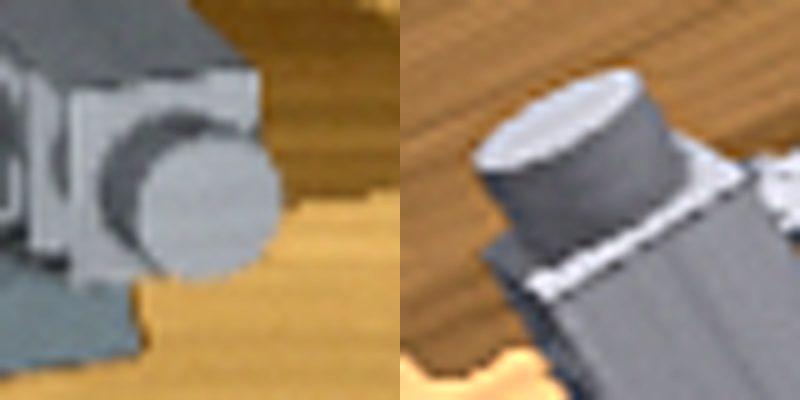

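```bash
cat >> h.py <<'E'
def axes_stack(yaw,t=np.radians(28)):
    z=np.array([-np.sin(t)*np.cos(yaw),-np.sin(t)*np.sin(yaw),np.cos(t)]);y=np.array([-np.sin(yaw),np.cos(yaw),0]);return np.c_[np.cross(y,z),y,z]
TY=np.radians(8.2);TC=np.array([.522,.022,0])
TR=np.array([[np.cos(TY),-np.sin(TY),0],[np.sin(TY),np.cos(TY),0],[0,0,1]])
SR=axes_stack(np.radians(7.5))
E
python3 - <<'E'
from h import *
d=pickle.load(open("im0.pkl","rb"))
np.set_printoptions(precision=4,suppress=True,linewidth=160)
o1,a=ray(d["top"],500.45,205.25);o2,b=ray(d["scene"],150.2,241.4)
st=np.linalg.lstsq(np.c_[a,-b],o2-o1,rcond=None)[0];p,q=o1+a*st[0],o2+b*st[1]
print("bosstop",p,q,np.linalg.norm(p-q))
B=(p+q)/2
T=cloud(d["top"]);S=cloud(d["scene"])
for nm,P,(u,v) in (("T",T,(500,205)),("S",S,(150,241))):
    w=P[v-2:v+3,u-3:u+4].reshape(-1,3);print(nm,np.nanmedian(w,0),"height along axis vs B",((np.nanmedian(w,0)-B)@SR[:,2]))
fc=B-SR[:,2]*.0415; print("fork_top",fc,"stand org",fc-SR[:,2]*.0935)
out=[]
for nm,(x0,y0,w,h,f) in (("top",(435,155,90,80,4.4)),("scene",(120,225,115,125,3.4))):
    im=d[nm];a=cv2.resize(im["frame"][y0:y0+h,x0:x0+w],None,fx=f,fy=f,interpolation=cv2.INTER_CUBIC)
    for pts,col in (([[18*np.cos(q),18*np.sin(q),41.5] for q in np.linspace(0,6.28,40)],(255,0,255)),([[18*np.cos(q),18*np.sin(q),18.5] for q in np.linspace(0,6.28,40)],(255,0,255)),
       ([[24,23,18.5],[-24,23,18.5],[-24,-23,18.5],[24,-23,18.5]],(0,0,255)),([[24,23,18.5],[34,23,-41.5],[34,-23,-41.5],[24,-23,18.5]],(0,255,0)),([[24,23,-33.5],[34,23,-93.5],[34,-23,-93.5],[24,-23,-33.5]],(0,255,0))):
        p=proj(im,fc+np.array(pts)/1e3@SR.T);p=(p+.5-[x0,y0])*f-.5
        cv2.polylines(a,[np.round(p).astype(int)],True,col,1)
    out.append(a)
c=np.zeros((430,792,3),np.uint8);a,b=out;c[:a.shape[0],:a.shape[1]]=a;c[:b.shape[0],400:400+b.shape[1]]=b[:430];cv2.imwrite("pics/c5.png",c)
E
```

```text
bosstop [ 0.5115 -0.3383  0.1974] [ 0.5108 -0.3402  0.198 ] 0.0020760380390922283
T [ 0.5119 -0.3374  0.1985] height along axis vs B 0.00022855769889387675
S [ 0.5107 -0.3392  0.1987] height along axis vs B 0.0011337374332437734
fork_top [ 0.5304 -0.3367  0.1611] stand org [ 0.5739 -0.331   0.0785]
```

View pics/c5.png

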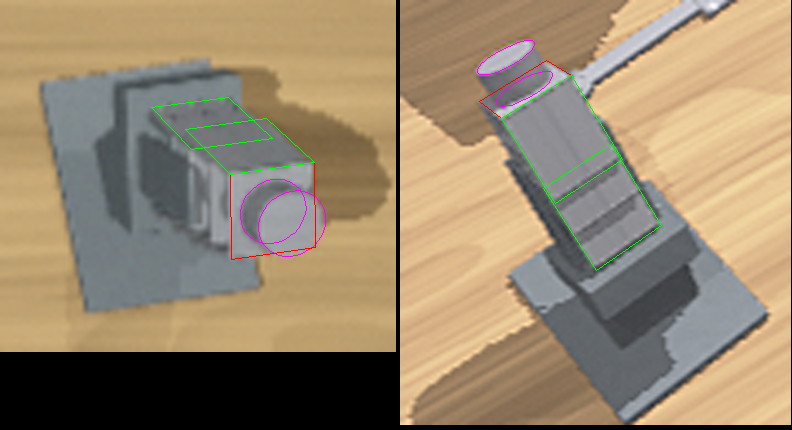

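```bash
cat >> h.py <<'E'
from scipy.spatial.transform import Rotation as Ro
def quat(M):
    q=Ro.from_matrix(M).as_quat();return np.r_[q[3],q[:3]]
def down(Rm,flip=False):   # tool z = -z of frame; jaw along frame y
    x,y,z=Rm.T
    return quat(np.c_[x,-y,-z] if not flip else np.c_[-x,y,-z])
def cp(x,y,z): return CO+CR@(np.array([x,y,z])/1e3)
def tp(x,y,z): return TC+TR@(np.array([x,y,z])/1e3)
BC=np.array([.5304,-.3367,.1611])+SR[:,2]*.030   # boss middle
E
python3 - <<'E'
from bench import *
from h import *
np.set_printoptions(precision=3,suppress=True,linewidth=160)
for f in (0,1):
  print(f)
  for nm,p,q in [("above",cp(-56,1,110),down(CR,f)),("down",cp(-56,1,18),down(CR,f)),("pushed",cp(15,1,18),down(CR,f)),("grip",cp(58,1,18),down(CR,f)),("lift",cp(58,1,160),down(CR,f)),
   ("traywheel",tp(0,66,22),down(TR,f)),("traywheelup",tp(0,66,180),down(TR,f)),("forkap",BC+SR[:,2]*.1,down(SR,f)),("fork",BC,down(SR,f)),("lift",BC+SR[:,2]*.085,down(SR,f)),("trayfork",tp(0,-66,77),down(TR,f)),("trayforkup",tp(0,-66,200),down(TR,f))]:
    r=inverse_kinematics(p,q);print(nm,p,r)
E
```

```text
0
above [0.487 0.267 0.184] [ 0.538 -0.401  1.811 -0.164  1.326  1.963]
down [0.526 0.273 0.101] [ 0.506 -0.273  1.859 -0.161  1.148  1.96 ]
pushed [0.589 0.283 0.131] [ 0.463 -0.119  1.672 -0.14   1.175  1.908]
grip [0.628 0.289 0.149] [ 0.441 -0.027  1.551 -0.129  1.199  1.881]
lift [0.568 0.279 0.278] [ 0.475 -0.18   1.467 -0.136  1.44   1.883]
traywheel [0.513 0.087 0.022] [ 0.103 -0.062  1.758 -0.     1.446  1.531]
traywheelup [0.513 0.087 0.18 ] [ 0.103 -0.129  1.538 -0.     1.733  1.531]
forkap [ 0.47  -0.345  0.276] [-0.937 -0.231  1.528  0.424  1.591  0.567]
fork [ 0.516 -0.339  0.188] [-0.855 -0.161  1.624  0.408  1.408  0.573]
lift [ 0.477 -0.344  0.263] [-0.924 -0.223  1.546  0.421  1.564  0.568]
trayfork [ 0.531 -0.043  0.077] [-0.145 -0.064  1.66  -0.     1.546  1.283]
trayforkup [ 0.531 -0.043  0.2  ] [-0.145 -0.093  1.469 -0.     1.766  1.283]
1
above [0.487 0.267 0.184] [ 0.538 -0.401  1.811 -0.164  1.326 -1.179]
down [0.526 0.273 0.101] [ 0.506 -0.273  1.859 -0.161  1.148 -1.182]
pushed [0.589 0.283 0.131] [ 0.463 -0.119  1.672 -0.14   1.175 -1.234]
grip [0.628 0.289 0.149] [ 0.441 -0.027  1.551 -0.129  1.199 -1.261]
lift [0.568 0.279 0.278] [ 0.475 -0.18   1.467 -0.136  1.44  -1.259]
traywheel [0.513 0.087 0.022] [ 0.103 -0.062  1.758 -0.     1.446 -1.611]
traywheelup [0.513 0.087 0.18 ] [ 0.103 -0.129  1.538 -0.     1.733 -1.611]
forkap [ 0.47  -0.345  0.276] [-0.937 -0.231  1.528  0.424  1.591 -2.575]
fork [ 0.516 -0.339  0.188] [-0.855 -0.161  1.624  0.408  1.408 -2.568]
lift [ 0.477 -0.344  0.263] [-0.924 -0.223  1.546  0.421  1.564 -2.574]
trayfork [ 0.531 -0.043  0.077] [-0.145 -0.064  1.66  -0.     1.546 -1.859]
trayforkup [ 0.531 -0.043  0.2  ] [-0.145 -0.093  1.469 -0.     1.766 -1.859]
```

```bash
cat >> h.py <<'E'
def rep(s):
    print("t %.1f gap %.4f F %s pos %s"%(s["time"],s["finger_gap"],np.round(s["ft_force"],1),np.round(s["ee_pos"],4)))
E
python3 - <<'E'
from bench import *
from h import *
close()
p=state()["ee_pos"];move_l([p[0],p[1],.36],speed=.25)
q=down(CR)
move_to(cp(-56,1,190),q);rep(state())
move_l(cp(-56,1,60),speed=.15)
im=get_image("top");pickle.dump(im,open("a.pkl","wb"))
im2=get_image("scene")
a=cv2.resize(im["frame"][95:225,195:275],None,fx=4,fy=4,interpolation=cv2.INTER_CUBIC);b=cv2.resize(im2["frame"][100:230,340:450],None,fx=4,fy=4,interpolation=cv2.INTER_CUBIC)
cv2.imwrite("pics/p1.png",np.hstack([a,b]));rep(state())
E
```

```text
t 5.1 gap 0.0006 F [-0.1 -0.1 -0.4] pos [0.4541 0.2613 0.2571]
t 6.2 gap 0.0006 F [ 0.2 -0.9  0. ] pos [0.5084 0.2705 0.1408]
```

View pics/p1.png

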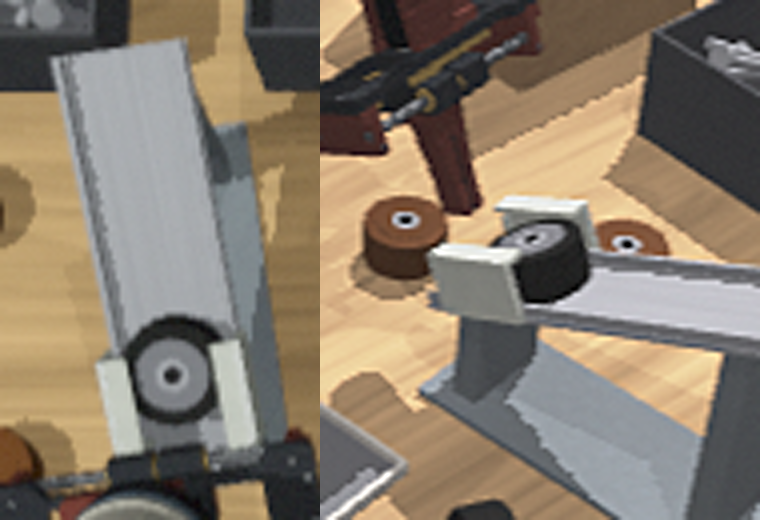

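Run:
```python
from h import *
d=pickle.load(open("im0.pkl","rb"))
for p in (cp(-56,1,52),cp(-56,1,10),cp(-70,0,0)):
    print(p,[(proj(d["scene"],p)[0]-[340,100]+.5)*4+[320,0], (proj(d["top"],p)[0]-[195,95]+.5)*4])
```

```text
[0.51135323 0.27063379 0.13188483] [array([461.66223132, 210.65811703]), array([190.61320484, 469.64047229])]
[0.52889662 0.27333397 0.0938199 ] [array([477.78366032, 264.80159696]), array([198.68410387, 452.98699533])]
[0.5206851  0.27105833 0.07884017] [array([466.06019892, 276.25275989]), array([206.15198788, 469.78921437])]
```

The fingertip shows at crop (462,208), against a predicted (462,211), so the calibration holds. Next I'll lower and push.

Run:
```python
from bench import *
from h import *
move_l(cp(-56,1,19),speed=.08);rep(state())
for x in (-38,-15,5,17):
    move_l(cp(x,1,19),speed=.05);rep(state())
move_l(cp(10,1,19),speed=.05)
move_l(cp(-5,1,120),speed=.15);rep(state())
im=get_image("top");im2=get_image("scene");pickle.dump({"top":im,"scene":im2},open("a.pkl","wb"))
a=cv2.resize(im["frame"][95:225,195:275],None,fx=4,fy=4,interpolation=cv2.INTER_CUBIC);b=cv2.resize(im2["frame"][100:230,340:450],None,fx=4,fy=4,interpolation=cv2.INTER_CUBIC)
cv2.imwrite("pics/p2.png",np.hstack([a,b]));rep(state())
```

```text
t 6.9 gap 0.0001 F [-0.1  0.1  0.1] pos [0.5252 0.2727 0.1016]
t 7.4 gap 0.0003 F [-0.4  0.4 -0.4] pos [0.5417 0.2753 0.1099]
t 8.0 gap 0.0006 F [-0.2  0.2 -0.1] pos [0.5621 0.2784 0.1194]
t 8.6 gap 0.0004 F [-0.5  0.5  0.4] pos [0.5801 0.2812 0.1279]
t 9.0 gap 0.0010 F [ 0.2  0.6 -0.6] pos [0.5909 0.2828 0.1331]
t 10.1 gap 0.0006 F [ 0.3 -0.4 -0. ] pos [0.5285 0.2732 0.214 ]
t 10.2 gap 0.0003 F [-0.   0.1 -0.1] pos [0.5285 0.273  0.2132]
```

View pics/p2.png

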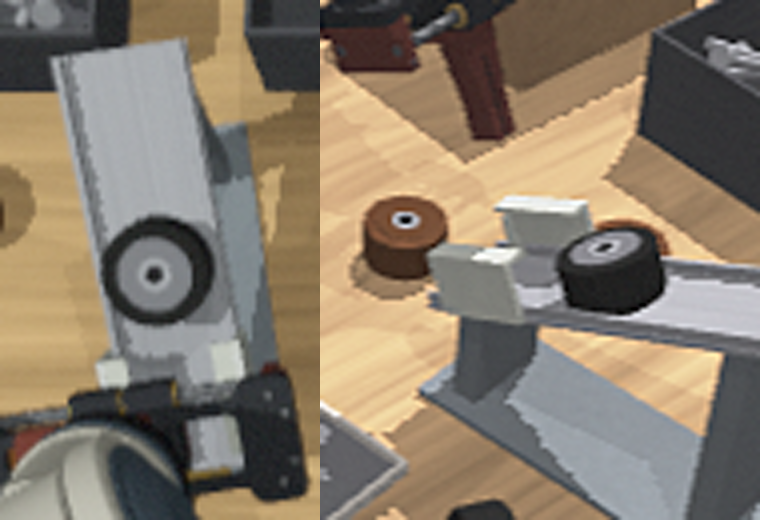

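Run:
```python
from h import *
d=pickle.load(open("a.pkl","rb"))
for nm,(u,v) in (("top",(153/4+195-.5,274/4+95-.5)),("scene",((605-320)/4+340-.5,247/4+100-.5))):
    h=hit(d[nm],u,v,CO+CR[:,2]*.034,CR[:,2]);print(nm,"wheel in chute",(h-CO)@CR)
```

```text
top wheel in chute [0.06392591 0.00333065 0.034     ]
scene wheel in chute [0.06234956 0.00248611 0.034     ]
```

Run:
```python
from bench import *
from h import *
gripper_open()
move_l(cp(62,1.5,110),speed=.15)
move_l(cp(62,1.5,21),speed=.1);rep(state())
close();rep(state())
move_l(cp(62,1.5,26),speed=.03);rep(state())
move_l(cp(62,1.5,120),speed=.12);rep(state())
im=get_image("top");im2=get_image("scene");pickle.dump({"top":im,"scene":im2},open("a.pkl","wb"))
a=cv2.resize(im["frame"][95:225,195:275],None,fx=4,fy=4,interpolation=cv2.INTER_CUBIC);b=cv2.resize(im2["frame"][80:210,340:450],None,fx=4,fy=4,interpolation=cv2.INTER_CUBIC)
cv2.imwrite("pics/p3.png",np.hstack([a,b]));rep(state())
```

```text
t 13.2 gap 0.0875 F [ 0.9 -0.8 -0.1] pos [0.6302 0.2896 0.1548]
t 13.7 gap 0.0654 F [-1.  -0.3  1.9] pos [0.63   0.2894 0.1543]
t 14.0 gap 0.0654 F [-0.9  0.4 -1.3] pos [0.6277 0.2891 0.158 ]
t 14.9 gap 0.0657 F [ 0.7  0.3 -0.5] pos [0.5884 0.2829 0.2421]
t 15.0 gap 0.0655 F [ 0.1 -0.2 -2.1] pos [0.5884 0.2828 0.2416]
```

View pics/p3.png

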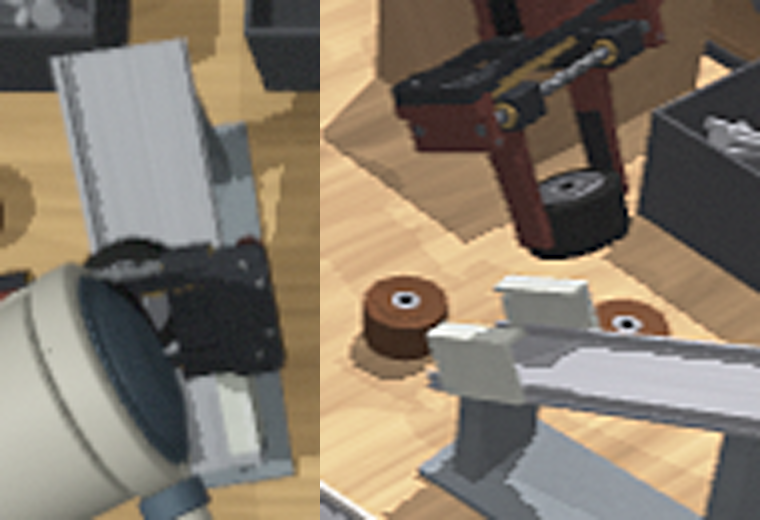

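The wheel is held level between the fingers (gap 65.5 mm). Next, into the tray.

Run:
```python
from bench import *
from h import *
q=down(TR)
move_to(tp(0,64,200),q)
move_l(tp(0,64,60),speed=.15);rep(state())
move_l(tp(0,64,32),speed=.05);rep(state())
for z in (29,27,26,25,24):
    move_l(tp(0,64,z),speed=.02);hold(.05);s=state();rep(s)
    if s["ft_force"][2]>2.5:break
im2=get_image("scene");cv2.imwrite("pics/p4.png",cv2.resize(im2["frame"][150:290,230:400],None,fx=4,fy=4,interpolation=cv2.INTER_CUBIC))
```

```text
t 17.0 gap 0.0656 F [-0.6 -0.2 -1.2] pos [0.5136 0.0856 0.0613]
t 17.7 gap 0.0651 F [ 0.4  0.1 -1.5] pos [0.5129 0.0853 0.032 ]
t 18.0 gap 0.0656 F [ 0.8 -0.1 -1.6] pos [0.5129 0.0854 0.0291]
t 18.3 gap 0.0655 F [ 0.2  0.1 -1. ] pos [0.5128 0.0853 0.0269]
t 18.6 gap 0.0655 F [-0.3  0.3 -1.3] pos [0.5129 0.0854 0.026 ]
t 18.9 gap 0.0655 F [ 0.1  0.2 -0.6] pos [0.5129 0.0853 0.025 ]
t 19.2 gap 0.0659 F [-3.8  0.3  5.3] pos [0.513  0.0854 0.0248]
```

View pics/p4.png

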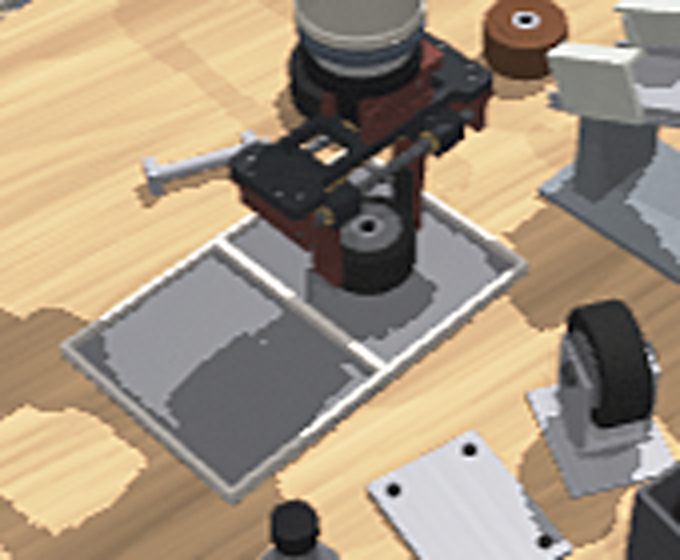

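Contact shows at TCP z=25 mm and the wheel is in the compartment (centre at crop (370,235)). I'll release, retreat, check, and take a fresh look at the stack.

Run:
```python
from bench import *
from h import *
gripper_open()
move_l(tp(0,64,110),speed=.12);rep(state())
move_to(tp(-10,-20,250),down(TR))
ap=BC+SR[:,2]*.095
move_to(ap,down(SR));rep(state())
im=get_image("top");im2=get_image("scene");pickle.dump({"top":im,"scene":im2},open("a.pkl","wb"))
S=cloud(im2);T=cloud(im)
for nm,P,f in (("T",T,im["frame"]),("S",S,im2["frame"])):
    L=(P-TC)@TR; m=(L[...,2]>.031)&(L[...,2]<.046)&(abs(L[...,0])<.08)&(L[...,1]>.01)&(L[...,1]<.13)
    if m.sum()>30:
        q=L[m];c,n,s,k=plane(q);(cx,cy),r=cv2.minEnclosingCircle(q[:,:2].astype(np.float32));print(nm,"wheel top in tray",cx,cy,r,np.median(q[:,2]),"tilt",np.degrees(np.arccos(n[2])),k)
a=cv2.resize(im["frame"][140:270,280:520],None,fx=3,fy=3,interpolation=cv2.INTER_CUBIC);cv2.imwrite("pics/p5.png",a)
b=cv2.resize(im2["frame"][170:360,100:370],None,fx=2.9,fy=2.9,interpolation=cv2.INTER_CUBIC);cv2.imwrite("pics/p6.png",b)
```

```text
t 20.7 gap 0.0881 F [-0.1  0.2 -0.5] pos [0.5124 0.0853 0.1091]
t 22.7 gap 0.0876 F [-0.3  1.4  0.4] pos [ 0.4728 -0.3432  0.2708]
T wheel top in tray 0.0014723133062943816 0.06529764086008072 0.03287269547581673 0.0374657025897468 tilt 0.32828653631213556 403
S wheel top in tray 0.0009711533784866333 0.06052228435873985 0.03448601812124252 0.038286852297307106 tilt 0.7008720794926876 300
```

View pics/p5.png

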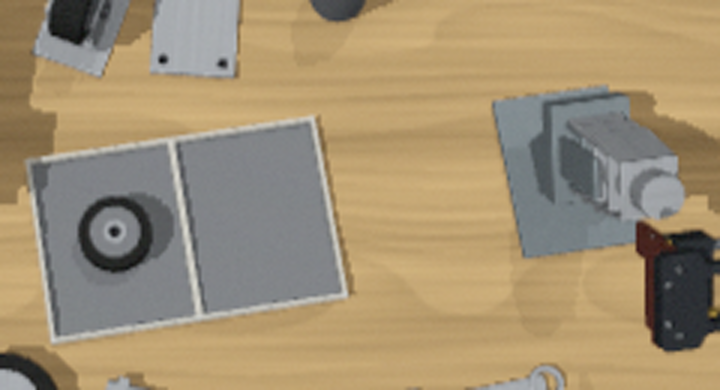

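View pics/p6.png

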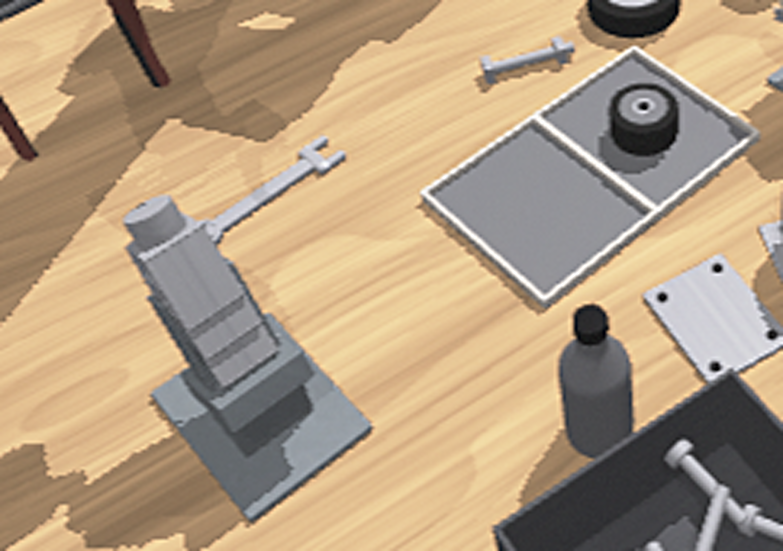

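Wheel flat in the left compartment (centre about (1,63) mm, tilt under 1°, top at 38 mm). The stack hasn't moved. Next I'll grip the top boss.

Run:
```python
from bench import *
from h import *
z=SR[:,2]
move_l(BC+z*.03,speed=.12);rep(state())
move_l(BC+z*.0015,speed=.05);rep(state())
im=get_image("top");im2=get_image("scene")
a=cv2.resize(im["frame"][150:250,430:540],None,fx=3.6,fy=3.6,interpolation=cv2.INTER_CUBIC)
b=cv2.resize(im2["frame"][210:310,110:220],None,fx=3.6,fy=3.6,interpolation=cv2.INTER_CUBIC)
cv2.imwrite("pics/p7.png",np.hstack([a,b]))
```

```text
t 23.5 gap 0.0879 F [ 0.3 -0.4 -0.1] pos [ 0.5027 -0.3403  0.2147]
t 24.2 gap 0.0882 F [0.  0.1 0.2] pos [ 0.5158 -0.3386  0.1889]
```

View pics/p7.png

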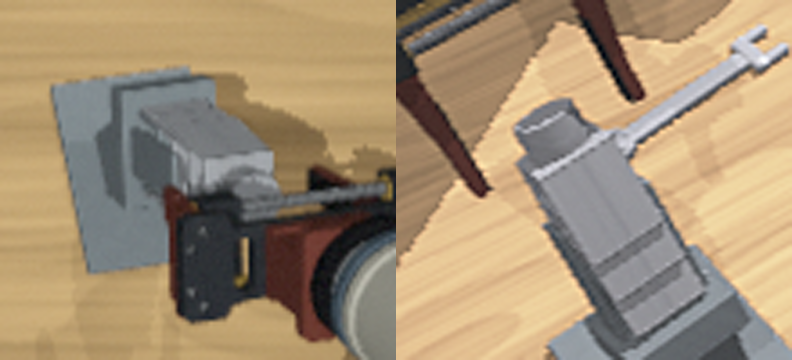

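The fingertips straddle the boss symmetrically: the tips are at (485,192) and (637,98), their midpoint (561,145) near the boss foot. I'll close and lift along the axis.

Run:
```python
from bench import *
from h import *
z=SR[:,2];b=BC+z*.0015
close();rep(state())
for k in (.004,.012,.03,.05):
    move_l(b+z*k,speed=.04);s=state();rep(s);print("axial",round(s["ft_force"]@z,2))
im2=get_image("scene")
cv2.imwrite("pics/p8.png",cv2.resize(im2["frame"][180:330,90:250],None,fx=3.8,fy=3.8,interpolation=cv2.INTER_CUBIC))
```

```text
t 25.2 gap 0.0356 F [-0.8 -0.1  0.4] pos [ 0.5157 -0.3387  0.1889]
t 25.4 gap 0.0353 F [ 0.3 -0.4 -2.8] pos [ 0.5136 -0.3389  0.1921]
axial -2.59
t 25.8 gap 0.0350 F [ 0.1 -0.1 -2.9] pos [ 0.5101 -0.3396  0.2001]
axial -2.6
t 26.4 gap 0.0353 F [ 0.7 -0.5 -3.1] pos [ 0.5017 -0.3406  0.2156]
axial -3.07
t 27.0 gap 0.0355 F [ 0.6 -0.3 -3.6] pos [ 0.4924 -0.3418  0.2332]
axial -3.47
```

View pics/p8.png

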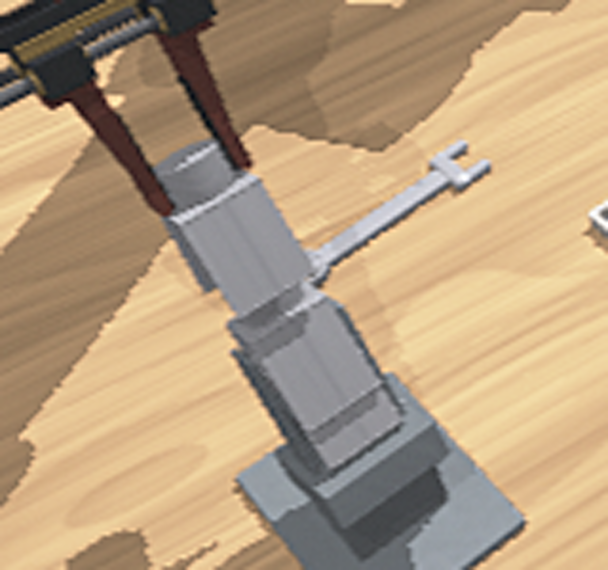

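Only the top fork has risen; the middle and lower forks are still nested, and the lifting force matches 0.26 kg. I'll carry on to the tray.

Run:
```python
from bench import *
from h import *
z=SR[:,2];b=BC+z*.0015
move_l(b+z*.1,speed=.08)
p=state()["ee_pos"];move_l([p[0]-.01,p[1],p[2]+.05],speed=.12);rep(state())
move_to(tp(0,-66,190),down(TR));rep(state())
move_l(tp(0,-66,95),speed=.12);rep(state())
im=get_image("top");im2=get_image("scene");pickle.dump({"top":im,"scene":im2},open("a.pkl","wb"))
cv2.imwrite("pics/p9.png",cv2.resize(im2["frame"][130:330,110:390],None,fx=2.8,fy=2.8,interpolation=cv2.INTER_CUBIC))
```

```text
t 28.4 gap 0.0353 F [ 0.5 -0.9 -4. ] pos [ 0.459  -0.3448  0.3264]
t 29.7 gap 0.0359 F [ 0.4 -0.8 -1.5] pos [ 0.5315 -0.0441  0.1902]
t 30.7 gap 0.0350 F [ 0.8  0.1 -2.6] pos [ 0.532  -0.0435  0.0961]
```

View pics/p9.png

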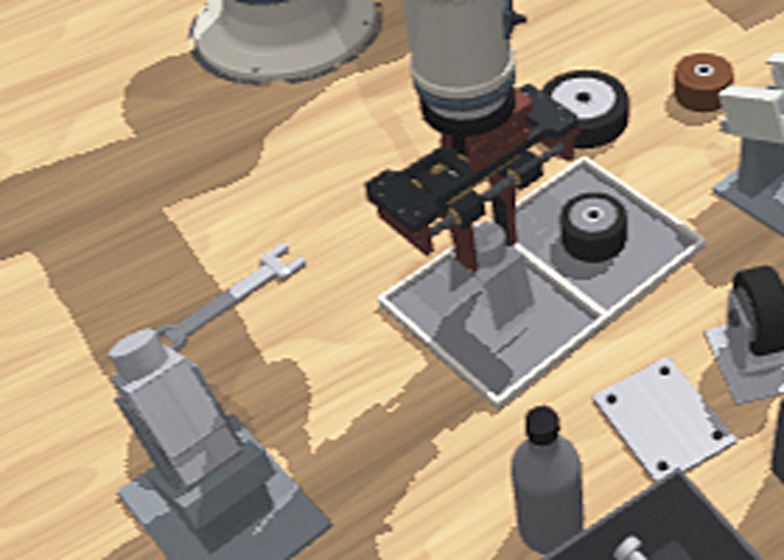

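The fork hangs upright over the right compartment at crop (490,280). Next I'll lower it until it touches.

Run:
```python
from bench import *
from h import *
move_l(tp(0,-66,82),speed=.04)
f0=state()["ft_force"][2];rep(state())
for z in np.arange(80.5,72,-.75):
    move_l(tp(0,-66,z),speed=.02);hold(.05);s=np.mean([state()["ft_force"][2] for _ in range(1)])
    rep(state())
    if s>1.5:break
im=get_image("top");im2=get_image("scene");pickle.dump({"top":im,"scene":im2},open("a.pkl","wb"))
cv2.imwrite("pics/p10.png",cv2.resize(im2["frame"][180:290,230:370],None,fx=5,fy=5,interpolation=cv2.INTER_CUBIC))
```

```text
t 31.2 gap 0.0353 F [ 0.1  0.5 -2.7] pos [ 0.5311 -0.0432  0.0815]
t 31.5 gap 0.0353 F [-0.5 -0.4 -3.3] pos [ 0.5315 -0.0433  0.0806]
t 31.8 gap 0.0358 F [ 0.8 -0.9 -3.2] pos [ 0.5314 -0.0433  0.0797]
t 32.1 gap 0.0351 F [ 0.2  0.3 -3.1] pos [ 0.5314 -0.0433  0.0789]
t 32.4 gap 0.0353 F [-0.3 -0.9 -2.4] pos [ 0.5314 -0.0433  0.0782]
t 32.7 gap 0.0353 F [-0.5  0.3 -3.2] pos [ 0.5314 -0.0433  0.0775]
t 33.0 gap 0.0355 F [-0.  -0.1 -1.9] pos [ 0.5314 -0.0433  0.0768]
t 33.3 gap 0.0349 F [-0.2  0.4 -2.4] pos [ 0.5314 -0.0433  0.076 ]
t 33.6 gap 0.0356 F [ 0.  -0.2 -2.2] pos [ 0.5314 -0.0433  0.0752]
t 33.9 gap 0.0352 F [ 0.6  0.4 -2.1] pos [ 0.5315 -0.0433  0.0746]
t 34.2 gap 0.0354 F [ 0.3 -0.3  1.6] pos [ 0.5317 -0.0433  0.0744]
```

View pics/p10.png

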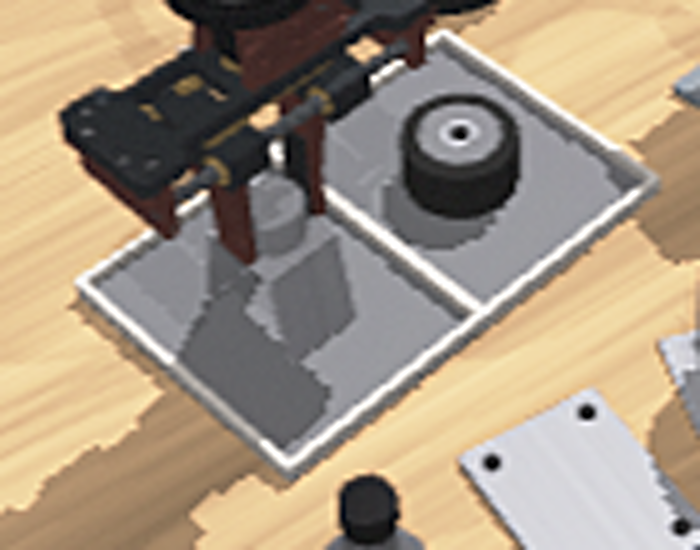

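Run:
```python
from bench import *
from h import *
move_l(tp(0,-66,74),speed=.02);hold(.1);rep(state())
gripper_open();rep(state())
move_l(tp(0,-66,200),speed=.12)
movej([-0.9,-.3,1.4,0,1.9,1.283]);rep(state())
im=get_image("top");im2=get_image("scene");pickle.dump({"top":im,"scene":im2},open("a.pkl","wb"))
for nm,i in (("T",im),("S",im2)):
    L=(cloud(i)-TC)@TR
    m=(L[...,2]>.031)&(L[...,2]<.046)&(abs(L[...,0])<.08)&(L[...,1]>.01)&(L[...,1]<.13)
    q=L[m];c,n,s,k=plane(q);(cx,cy),r=cv2.minEnclosingCircle(q[:,:2].astype(np.float32));print(nm,"wheel",cx,cy,r,np.median(q[:,2]),"tilt",np.degrees(np.arccos(n[2])))
    m=(L[...,2]>.08)&(L[...,2]<.094)&(abs(L[...,0])<.08)&(L[...,1]<-.01)&(L[...,1]>-.13)
    q=L[m];c,n,s,k=plane(q);print(nm,"boss",np.mean(q,0),"tilt",np.degrees(np.arccos(n[2])),k)
    m=(L[...,2]>.058)&(L[...,2]<.072)&(abs(L[...,0])<.08)&(L[...,1]<-.01)&(L[...,1]>-.13)
    q=L[m];c,n,s,k=plane(q);print(nm,"web",np.mean(q,0),"tilt",np.degrees(np.arccos(n[2])),k)
cv2.imwrite("pics/p11.png",cv2.resize(im2["frame"][130:360,100:420],None,fx=2.5,fy=2.5,interpolation=cv2.INTER_CUBIC))
cv2.imwrite("pics/p12.png",cv2.resize(im["frame"][90:300,210:530],None,fx=2.5,fy=2.5,interpolation=cv2.INTER_CUBIC))
```

```text
t 34.7 gap 0.0357 F [ 0.1 -0.1  4.1] pos [ 0.5317 -0.0433  0.0744]
t 35.6 gap 0.0877 F [-0.5 -0.1  0. ] pos [ 0.5314 -0.0433  0.074 ]
t 38.3 gap 0.0880 F [-0.5  1.1 -0.3] pos [ 0.3254 -0.3542  0.3415]
T wheel 0.0013072211295366287 0.06469862163066864 0.033002570271492004 0.03763155603678969 tilt 1.1939165694018015
T boss [ 0.00126944 -0.06486649  0.08554883] tilt 2.713767698028624 118
T web [-0.00260991 -0.0632781   0.06269951] tilt 1.7983585184189097 131
S wheel 0.0028272720519453287 0.061531513929367065 0.033709678798913956 0.03823163836132121 tilt 0.7022357566166292
S boss [ 0.00290078 -0.06894329  0.08564732] tilt 1.845020906295437 110
S web [ 0.01169913 -0.07409814  0.06385758] tilt 0.8156011665772093 127
```

View pics/p11.png

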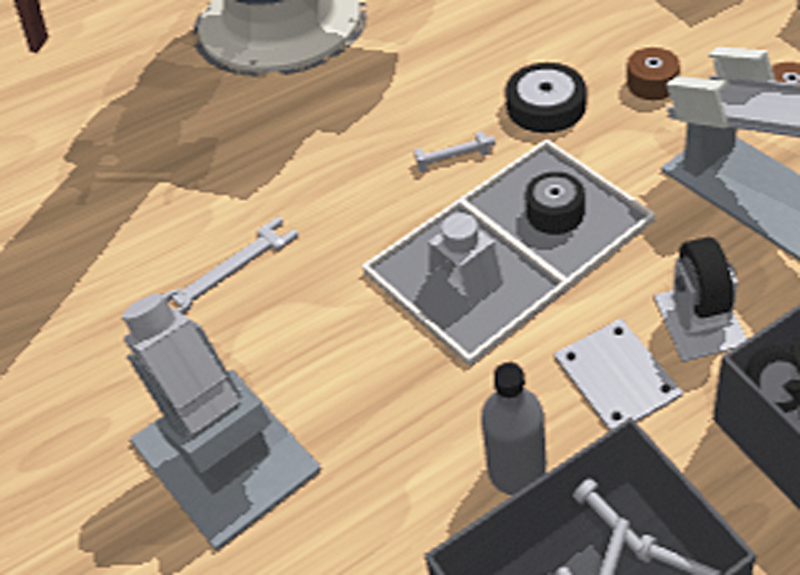

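View pics/p12.png

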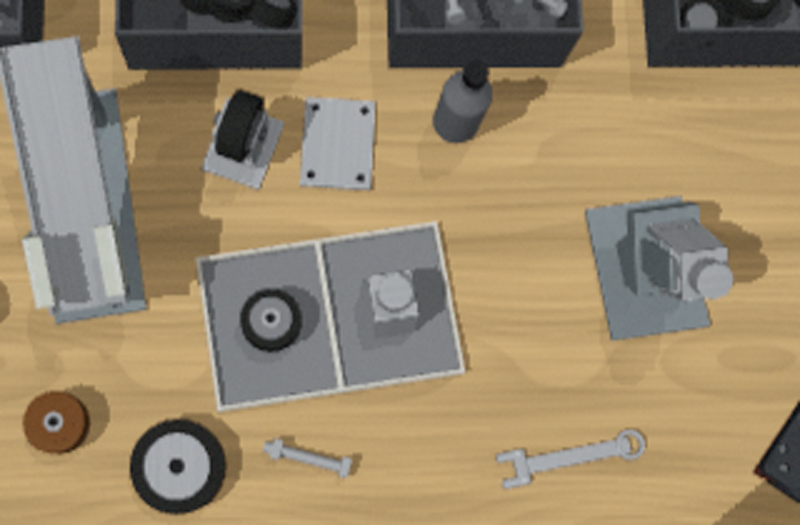

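```bash
python3 - <<'E'
from h import *
d=pickle.load(open("a.pkl","rb"))
B=BC+SR[:,2]*.0115-SR[:,2]*.026
for n in ("top","scene"):
    P=cloud(d[n]);L=(P-B)@SR
    m=(abs(L[...,2])<.008)&(np.hypot(L[...,0],L[...,1])<.025);q=L[m];print(n,m.sum(),np.median(q,0)*1e3)
E
python3 - <<'E'
from bench import *
from h import *
rep(state());job_done()
E
```

```text
top 179 [ 1.60010427  2.77853067 -0.4720677 ]
scene 158 [11.07741799 -2.7817182   0.66174609]
t 38.4 gap 0.0880 F [-0.5  1.   0.1] pos [ 0.3256 -0.3541  0.3415]
the job is handed in; nothing more can be done
```

The caster kit is in the tray and the job was handed in at 38.4 s of the 72 s allowed; no verdict was reported.

**What I did**
- With closed fingers I pushed the dark wheel up the chute, to about x = 62 mm. I then pinched it across its diameter, lifted it square off the chute floor and laid it in the left compartment. The brown look-alikes were not touched.
- I gripped the top fork by its boss and lifted it straight along the stack's axis. The load was about 2.6 N at first, which is the weight of one fork; it read up to about 3.5 N further up. I stood it in the right compartment, lowering it until it touched before letting go.

**Last checks, in tray coordinates**

| Item | Position (mm) | Tilt | Top (mm) |
|---|---|---|---|
| Wheel | about (2, 63) | about 1° | 38, as expected |
| Fork | boss about (2, -67) | 1–3°, within depth noise (limit 5.7°) | 85.6, against 87 expected |

- **Other forks:** the middle fork's boss top is where it should be along the axis, within 1 mm in both views. Both lower forks look nested in the pictures.
- **Everything else:** the other things on the bench look unmoved in the pictures. The gripper is open and clear of everything.

**Checks that disagreed**
- The two cameras differed by 2–5 mm sideways.
- In the scene view, the middle boss check also read 11 mm off-centre in x, close to the 12 mm limit. I put that down to the boss's visible side wall being counted; the top view read 1.6 mm. I did not check this further before handing in.

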